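Prop a tilting circuit-board frame and hold it upright

ROBOT

A 6-joint arm with a two-finger parallel gripper is mounted at the origin on the work surface. World frame = base frame: x ahead of the robot, y to its left, z up, the work surface at z = 0. Lengths are in m, angles in rad, forces in N, time in s.
With the tool pointing down it reaches from about 0.35 to 0.775 m from the base axis. Payload 5.5 kg.
Tool frame: the origin (TCP) lies at the very end of the fingers, on their centre line; the grasp point (between the pads) lies 19 mm behind it; z points along the fingers, y is the line along which they close (so a half turn about z gives the same grasp; the last joint's range is limited). The gripper opens to 85 mm and grips with 20 to 120 N. Pads are 22 mm wide; open, the fingers measure 114 mm over their backs; the gripper's body (76 mm by 85 mm) begins 54 mm behind the grasp point. The pads swing forward as they close: fully open they stand 13 mm farther back than shut.
Start: joints at [-1.446, 0.313, 0.046, 1.304, 0, 1.431], TCP at [0.15, -0.555, 0.231] pointing down, gripper open.
Joint ranges: [-2.76, 2.76], [-0.86, 1.69], [-1.03, 1.26], [-2.2, 2.34], [-1.47, 1.5], [-3.14, 3.14]. Speed limits (rad/s): [2.57, 2.57, 3.14, 3.14, 3.14, 3.14].

INTERFACE

Orientations are given as a unit quaternion [w, x, y, z].
In Python, from workcell import env, viewer, nets gives the robot as it stands. The module is installed in compiled form; this text tells all that it offers.
- The arm moves only by the shell command python3 -m creep 'ROWS' [OPENING] [FORCE]. ROWS is a JSON list of rows, 1 to 8 of them, each of 6 numbers: dx, dy, dz in m, then a rotation vector rx, ry, rz in rad; each row is the pose to reach, as a shift and turn from the pose commanded when the command began, along the tool's axes at that moment; what a row does not reach only later rows make up. A row lasts 1/8 s, in which the tool goes at most 0.0625 m and 0.188 rad, less where a joint would pass 70% of its speed; a pose out of reach is approached as far as the arm can. OPENING is the finger opening in m, set as the command begins (- or left out keeps the last). The fingers move at their own pace and stop on an object; FORCE is the grip in N (left out, the last holds). Time passes only in rows, so rows that do not move let the fingers close. It prints the time, the measured TCP pose, the force, the opening and the grip force at its end.
- env.get_state(): the state, without advancing time (a new reading comes with each control period).
- viewer.read_camera(name): name is "scene" or "top"; returns a dict with "image" (420x560x3 uint8, red, green, blue), "K" (3x3 intrinsics, pixels), "D" ([k1, k2, p1, p2, k3] as OpenCV has them; the pictures are not rectified), "R" (3x3) and "t" (3): a world point X has camera coordinates R X + t. Camera axes: x right, y down, z forward; pixel columns grow to the right and rows downward; lengths in m; the calibration is good to about 2 mm. A picture is of the moment at which its call begins. There is no depth.
- env.hand_in(): hands the job in; it is judged then, once.
Trained networks look in a picture, given as the dict that the camera call returned (one of the last four; its "shot" number tells which), for a name from the list of things; names that differ only in an ending like _2 or _b are one class to them, and where a whole thing is asked for, a point or a joint stands for the part that bears it (a point fixed in the world has none). Each returns a list of dicts, best first, with "confidence" (0 to 1); they miss things now and then, are a little off and sometimes report something else, mostly with a low value. They report only what shows in the picture. A call takes as long as a camera call.
- nets.outline_of(label, picture): "region" (420x560 bool, what is visible of it) and "box" ([left, top, right, bottom] in pixels, round what is visible of it).
The state is a dict: "clock": time; "joint_pos": joint angles; "qvel": joint speeds; "tau": joint torques, N m; "tcp_pos": TCP position; "orientation": TCP orientation; "wrist_force": force on the tool from outside, world axes, zero at the start; "ft_torque": the same for the moment, N m; "finger_gap": finger opening in m; "grip_force": force on a finger pad.
Only numpy, scipy, OpenCV 4.12 (cv2) and the standard library are available. Lean on these libraries where they do the work, as an engineer would, in place of code of your own. Each camera call takes 0.05 s, during which the arm holds its last target. There are 200 camera calls.

TASK

Get the tilting board frame ready for work: first clear the small parts basket out of the kickstand's way by hanging it by its handle on the twin-pronged hook stand, without tipping its parts out, and let go of it. Then flip the frame's kickstand from up to fully down over its centre, take the frame by its top rail, bring it upright and finish while still holding the rail with the frame upright, because it tips back as soon as it is let go. Leave the other things on the bench where they are.

Things in the scene. Friction and masses are not known exactly. Their poses are not given: they have to be found in the camera images.
- basket: Loose white plastic open basket of small black parts, 84 (x) x 116 (y) x 50 mm high, 0.15 to 0.31 kg, with a rigid upright wire handle (bail) over it. Origin at the centre of its underside, z up. It starts standing on the bench in front of the frame, just where the kickstand comes down.
- basket_bail (a point): Middle of the handle's top bar, 130 mm above the basket's underside. The bar is round steel, 10 mm thick, runs along the basket's y; its two uprights stand at y = +-56.5 mm, leaving an opening 103 mm wide and 75 mm high between the basket's rim and the bar.
- hook: Fixed hook stand: base plate 130 x 140 x 14 mm, 16 mm post 220 mm tall, two parallel 8 mm prongs at y = +-34 mm. Origin on the bench at the post. The prongs run level from the post to its -x for 78 mm, centre line at z = 210 mm, then turn up 18 mm; tips 88 mm out, their tops at z = 232 mm. The handle's bar goes over both prongs, from the -x side.
- hook_seat (a point): Where the middle of the handle's bar should come to rest: between the prongs, 45 mm from the post along the stand's -x, 219 mm above the bench (bar centre height when resting). Axes as the stand's; anywhere between post and upturned tips will do.
- base: Fixed steel base plate of the board frame, 130 (x from -45 to +85 mm) x 200 (y) x 16 mm. Origin on the bench under the frame's hinge; x points away from the robot side (the way the frame tips back), y along the hinge.
- frame_hinge (a point): Centre of the frame's hinge line, 30 mm above the bench; the line runs along the base's y.
- frame (a joint): Tilt of the frame about its hinge line, rad: 0 upright, positive tipped back towards the base's +x; it starts resting on its back stop at 0.42 and has a front stop at -0.02. Weight behind it (a transformer) always tips it back: at the rail it needs a pull of about 2 N near upright to 5 N when tipped back.
- rail: The frame's top rail: round steel bar 16 mm thick and 172 mm long along y, origin at its middle, 200 mm above the hinge line in the frame. It is carried by an upright 14 mm thick at each end; below it the circuit board begins 46 mm lower. It goes with the frame and turns freely in its ends, so a grip on it need not turn as the frame tilts.
- kickstand (a joint): Kickstand angle, rad: 0 up (its start, lying beside the frame), about 2.24 fully down. It swings in the base's x-z plane, from up forward to -x and down. Its own heavy foot keeps it up before the centre (leg vertical, about 0.57 while the frame rests tipped back) and drops it down after; moving it takes under 2 N at the foot.
- kick_pivot (a point): Kickstand pivot: 130 mm along -y from the frame's middle and 44 mm above the hinge line in the frame.
- kick_foot (a point): Centre of the kickstand's foot: a black rubber roll 16 mm thick and 40 mm long along y, 130 mm from the pivot at the end of a 10 mm steel leg. With the kickstand at q and the frame at t the leg leans q - 0.15 - t from vertical towards the base's -x. Free space around; as it comes down the leg lies behind (+x of) the foot. Down and upright, it is just over the bench.
- board_a: Loose green circuit board with black relays, 100 x 130 x 26 mm, lying on the bench; a bystander. Origin at the centre of its underside.
- board_b: A second such circuit board, bystander.
- spray: Spray can, 52 mm thick, 165 mm tall, standing behind, bystander.
- carton: Small open white carton 100 x 140 x 40 mm, bystander.
- screwdriver: Screwdriver lying on the bench, about 160 mm long, bystander.

How it is judged:
On the way, in this order (a step that is already met when the one before it is completed fails the run):
1. the basket hangs by its handle on both prongs and is let go (x of basket_bail in the frame of hook_seat between -0.045 and 0.045 m and y of basket_bail in the frame of hook_seat between -0.03 and 0.03 m and z of basket_bail in the frame of hook_seat between -0.01 and 0.012 m and angle between basket's own z axis and vertical below 0.35 rad and contact force between basket and hook above 0.7 N and contact force between the fingers and basket below 0.1 N), for 0.2 s.
2. the kickstand is fully down (value of joint kickstand above 2.1 rad), for 0.2 s.
3. the frame is upright and held by its top rail (value of joint frame between -0.09 and 0.09 rad and contact force between the fingers and rail above 1 N and value of joint kickstand above 2.1 rad), for 0.2 s.
At the end, for the whole second after the job is handed in: Basket still hanging by its handle on the prongs (bar between post and tips, within 45 mm of the seat along the prongs, 30 mm across, tilt under 0.35 rad) and untouched; kickstand down (over 2.1 rad); frame within 0.09 rad of upright and still, with the fingers on its top rail (over 1 N) (all of step 1 and all of step 3 and velocity of joint frame between -0.1 and 0.1 rad/s and linear speed of basket below 0.15 m/s); the arm keeps its last pose, push and grip.
It fails at once if the basket is tipped so that its parts fall out (over 0.8 rad) (angle between basket's own z axis and vertical above 0.8 rad).
It fails at once if a bystander is shoved or knocked over (moved over 40 mm) (distance of any of board_a, board_b, spray, carton, screwdriver from where it was at the start of the episode above 0.04 m).
It also fails if it takes over 64 s, if anything falls off the work surface, if the arm or the gripper's body presses on something with over 40 N, if the wrist force passes 120 N, or if a joint passes its speed limit or range.

## Working session

There is one attempt and no reset: what is moved stays moved. The work goes in short steps, Python scripts to look and compute and a shell command to move; the robot and the scene stay as the last step left them, time stands still between calls to the robot, and variables do not carry over. Pictures are saved under pics/ and viewed, at most 10 in all, crops included, and the job is handed in when it is done.

```bash
mkdir -p pics
cat > h.py <<'E'
import numpy as np, cv2
from workcell import env, viewer, nets
def cam(n): return viewer.read_camera(n)
def save(p,f): cv2.imwrite(f,p["image"][:,:,::-1])
def ray(p,u,v):
    q=cv2.undistortPoints(np.array([[[u,v]]],float),p["K"],p["D"])[0,0]
    R=np.array(p["R"]);t=np.array(p["t"])
    return -R.T@t, R.T@np.array([q[0],q[1],1.])
def at_z(p,u,v,z):
    o,d=ray(p,u,v); return o+d*(z-o[2])/d[2]
def tri(p1,a,p2,b):
    o1,d1=ray(p1,*a);o2,d2=ray(p2,*b)
    A=np.stack([d1,-d2],1); s=np.linalg.lstsq(A,o2-o1,rcond=None)[0]
    x=o1+s[0]*d1;y=o2+s[1]*d2
    return (x+y)/2,np.linalg.norm(x-y)
def proj(p,X):
    R=np.array(p["R"]);t=np.array(p["t"])
    return cv2.projectPoints(np.atleast_2d(np.array(X,float)),cv2.Rodrigues(R)[0],t,p["K"],p["D"])[0][:,0]
E
python3 - <<'E'
from h import *
s=env.get_state();print(s["tcp_pos"],s["orientation"])
for n in("scene","top"):
    p=cam(n);save(p,f"pics/{n}0.png");print(n,-np.array(p["R"]).T@p["t"])
    for l in("basket","basket_bail","hook","base","frame","rail","kickstand","kick_foot","board_a","spray","carton","screwdriver"):
        for d in nets.outline_of(l,p)[:2]:
            m=d["region"];r=cv2.minAreaRect(np.argwhere(m)[:,::-1].astype(np.float32)) if m.any() else None
            print(l,round(d["confidence"],2),np.round(d["box"]),[np.round(x,1) for x in r] if r else "")
E
```

```text
[ 0.15041063 -0.55445648  0.23038626] [-9.06964941e-04  9.91246906e-01  1.32017986e-01  7.09677896e-06]
scene [ 1.31884891 -0.38812569  1.15676739]
basket 0.95 [254. 192. 297. 243.] [array([274.6, 217.8]), array([40.5, 47.4]), np.float64(71.6)]
basket 0.51 [295. 177. 337. 197.] [array([314.1, 185.9]), array([23. , 40.2]), np.float64(81.6)]
basket_bail 0.73 [253. 191. 297. 242.] [array([275.4, 217. ]), array([40.8, 50.2]), np.float64(66.8)]
basket_bail 0.37 [318. 202. 377. 226.] [array([346.9, 213.5]), array([ 6.2, 58.2]), np.float64(72.1)]
hook 0.76 [151. 239. 216. 338.] [array([185.8, 288.6]), array([ 60.2, 100.4]), np.float64(3.9)]
base 0.86 [286. 201. 379. 275.] [array([337.5, 239. ]), array([ 50.3, 101.5]), np.float64(71.6)]
base 0.19 [154. 240. 214. 340.] [array([185.3, 289.5]), array([60. , 98.2]), np.float64(4.8)]
rail 0.85 [318. 202. 375. 225.] [array([347.3, 213.4]), array([ 6.6, 57.2]), np.float64(71.6)]
kickstand 0.51 [288. 234. 310. 252.] [array([297.3, 240.7]), array([ 6.9, 23.3]), np.float64(61.9)]
kick_foot 0.53 [290. 236. 313. 251.] [array([297.6, 241.2]), array([ 7.2
[... 1315 characters left out ...]
np.float64(84.4)]
kick_foot 0.72 [262. 163. 280. 210.] [array([271.5, 185. ]), array([46., 17.]), np.float64(90.0)]
board_a 0.8 [332. 254. 388. 296.] [array([360.3, 275.6]), array([51.9, 39.7]), np.float64(4.4)]
board_a 0.59 [155. 282. 216. 326.] [array([185.2, 303.2]), array([52.4, 41. ]), np.float64(15.3)]
spray 0.58 [318. 110. 346. 151.] [array([331.5, 128.2]), array([21.2, 39.8]), np.float64(18.4)]
carton 0.96 [100. 203. 154. 251.] [array([125.1, 226.9]), array([58.1, 39.9]), np.float64(5.4)]
carton 0.39 [157. 279. 217. 325.] [array([185.1, 303.4]), array([51.9, 41.5]), np.float64(14.0)]
screwdriver 0.92 [419. 229. 446. 283.] [array([429.7, 253.9]), array([ 9.8, 60.2]), np.float64(21.8)]
```

Run:
```python
import cv2
a=cv2.imread("pics/scene0.png")[160:360,110:430];cv2.imwrite("pics/s1.png",cv2.resize(a,None,fx=2.5,fy=2.5,interpolation=cv2.INTER_CUBIC))
a=cv2.imread("pics/top0.png")[100:340,90:450];cv2.imwrite("pics/t1.png",cv2.resize(a,None,fx=2.2,fy=2.2,interpolation=cv2.INTER_CUBIC))
```

```text
(no output)
```

View pics/s1.png

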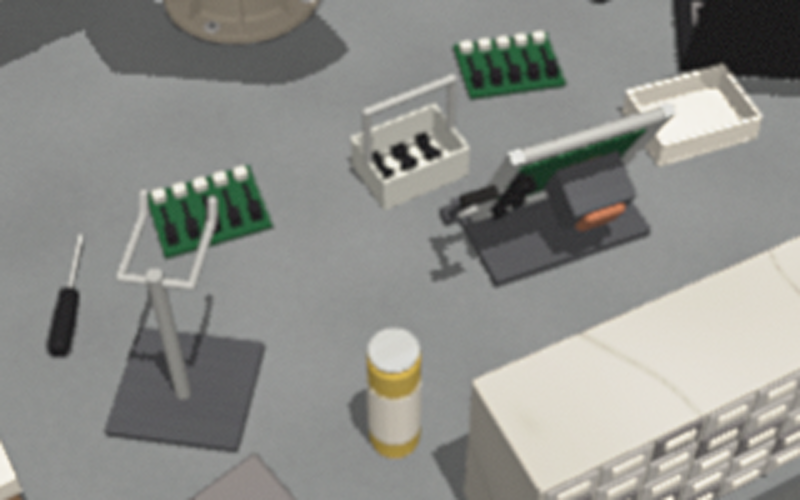

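View pics/t1.png

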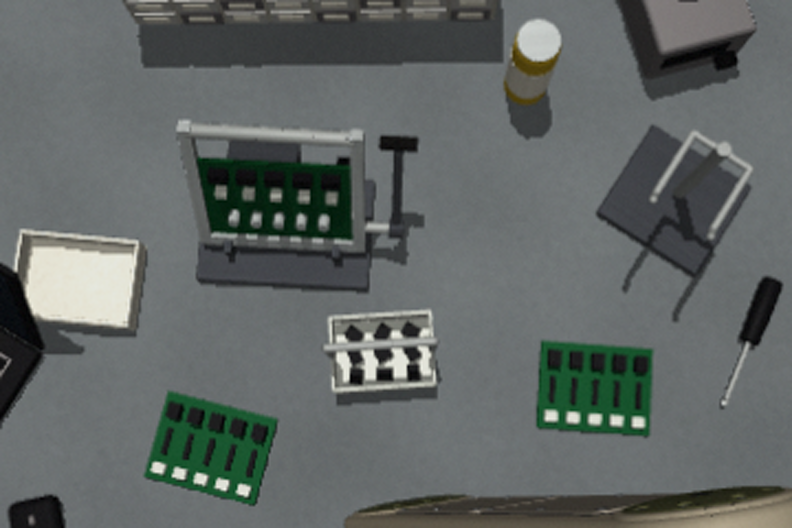

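The scene view shows the basket bail from (256,203) to (292,191), the hook prong tips at (168,237) and (194,240), the rail from (316,223) to (377,205), and the foot at (290,246). The top view shows the bail from (239,259) to (288,256), the tips at (388,190) and (414,207), and the rail from (173,157) to (254,162). The prongs open towards the lower left, so the basket has to be turned about 30°.

```bash
cat > m.py <<'E'
from h import *
from scipy.optimize import least_squares
s=cam("scene");t=cam("top")
P={"bailL":((256,203.2),(238.6,258.6)),"bailR":((292,191.2),(287.7,256.4)),
"tipA":((168,237),(387.7,190.5)),"tipB":((194.4,240.4),(413.6,207.3)),"post":((171.2,270),(419.1,167.3)),
"railL":((377,204.8),(173.2,157.3)),"railR":((316,222.8),(253.6,161.8)),"foot":((290,245.6),(270.9,165))}
for k,(a,b) in P.items():
    x,e=tri(s,a,t,b);print(k,x.round(4),round(e,4))
print("bail@.13",at_z(t,238.6,258.6,.13).round(4),at_z(t,287.7,256.4,.13).round(4),at_z(s,256,203.2,.13).round(4),at_z(s,292,191.2,.13).round(4))
print("tips@.23",at_z(t,387.7,190.5,.228).round(4),at_z(t,413.6,207.3,.228).round(4),"post",at_z(t,419.1,167.3,.22).round(4),at_z(s,171.2,270,.22).round(4),"post corners",at_z(t,405.5,161.4,.21).round(4),at_z(t,430.5,176.4,.21).round(4))
# mask fit: hook pose + basket pose with silhouettes (hull of known boxes)
E
python3 m.py
```

```text
bailL [0.3886 0.0698 0.0992] 0.1041
bailR [0.4261 0.0505 0.1785] 0.1049
tipA [ 0.5269 -0.2439  0.2434] 0.0601
tipB [ 0.5136 -0.2437  0.219 ] 0.0669
post [ 0.5921 -0.2935  0.2194] 0.0001
railL [0.6244 0.2574 0.2135] 0.0015
railR [0.611  0.0784 0.2175] 0.0025
foot [0.6114 0.0247 0.16  ] 0.0311
bail@.13 [0.4024 0.1173 0.13  ] [0.4056 0.0032 0.13  ] [0.4043 0.0068 0.13  ] [0.4065 0.1215 0.13  ]
tips@.23 [ 0.5382 -0.2179  0.228 ] [ 0.4997 -0.273   0.228 ] post [ 0.5919 -0.2934  0.22  ] [ 0.5926 -0.2935  0.22  ] post corners [ 0.6086 -0.266   0.21  ] [ 0.573  -0.3207  0.21  ]
```

```bash
cat > g.py <<'E'
import sys
from h import *
from scipy.spatial.transform import Rotation as R
x,y,z,yaw=map(float,sys.argv[1:5]); s=env.get_state()
q=np.array(s["orientation"]);C=R.from_quat(q[[1,2,3,0]])
xa=np.array([np.cos(yaw+np.pi/2),np.sin(yaw+np.pi/2),0]);za=np.array([0,0,-1.])
T=R.from_matrix(np.stack([xa,np.cross(za,xa),za],1))
d=C.inv().apply(np.array([x,y,z])-s["tcp_pos"])
print("shift",d.round(4),"rotvec",(C.inv()*T).as_rotvec().round(4),"rows",max(np.linalg.norm(d)/.0625,(C.inv()*T).magnitude()/.188).round(1),"clock",s["clock"],"w",np.round(s["wrist_force"],1),"q",np.round(s["joint_pos"],2))
E
python3 g.py .404 .062 .25 0
python3 - <<'E'
from h import *
t=cam("top");s=cam("scene")
# basket yaw from top edge corners in crop
for a,b in(((328,318),(432,310)),((334,393),(436,388))):
    A=at_z(t,90+a[0]/2.2,100+a[1]/2.2,.05);B=at_z(t,90+b[0]/2.2,100+b[1]/2.2,.05);print(A.round(4),B.round(4),np.arctan2(-(A-B)[0],(A-B)[1]))
E
```

```text
shift [ 0.4062 -0.5291 -0.0187] rotvec [ 1.000e-04  1.000e-04 -1.306e+00] rows 10.7 clock 1.4 w [ 0.8 -0.2  1.1] q [-1.45  0.31  0.05  1.3  -0.    1.43]
[0.4439 0.1216 0.05  ] [0.4511 0.004  0.05  ] 0.06099104155041786
[0.3599 0.1151 0.05  ] [0.3635 0.0012 0.05  ] 0.03193739829556574
```

```bash
python3 -m creep '[[0.2,-0.26,-0.019,0,0,-0.65],[0.2,-0.26,-0.019,0,0,-0.65],[0.2,-0.26,-0.019,0,0,-0.65],[0.2,-0.26,-0.019,0,0,-0.65],[0.2,-0.26,-0.019,0,0,-0.65],[0.406,-0.529,-0.019,0,0,-1.341],[0.406,-0.529,-0.019,0,0,-1.341],[0.406,-0.529,-0.019,0,0,-1.341]]' 0.085 && python3 g.py .4045 .062 .25 .035
```

```text
clock: 2.5
tcp_pos: [0.341, -0.0913, 0.2503]
orientation: [0.001, 0.738, 0.675, 0.0]
wrist_force: [1.2, -0.0, 1.3]
finger_gap: 0.0852
grip_force: 0.0
shift [0.1583 0.0498 0.0003] rotvec [ 0.0017  0.0009 -0.1231] rows 2.7 clock 2.5 w [ 1.2 -0.   1.3] q [-0.49 -0.13 -0.4   1.3  -0.    1.17]
```

```bash
python3 -m creep '[[0.158,0.05,0,0,0,-0.123],[0.158,0.05,0,0,0,-0.123],[0.158,0.05,0,0,0,-0.123],[0.158,0.05,0.03,0,0,-0.123],[0.158,0.05,0.06,0,0,-0.123]]' && python3 g.py .4045 .062 .111 .035
python3 - <<'E'
from h import *
s=cam("scene");t=cam("top");save(s,"pics/s2.png")
a=np.vstack([cv2.resize(p["image"][160:300,180:360] if i==0 else p["image"][190:330,190:370],None,fx=2.1,fy=2.1,interpolation=cv2.INTER_CUBIC) for i,p in enumerate((s,t))])
cv2.imwrite("pics/c2.png",a[:,:,::-1])
E
```

```text
clock: 3.12
tcp_pos: [0.4055, 0.0605, 0.1894]
orientation: [0.001, 0.696, 0.718, 0.0]
wrist_force: [0.1, 0.5, -0.1]
finger_gap: 0.085
grip_force: 0.0
shift [ 0.0016 -0.001   0.0784] rotvec [ 0.0014  0.0003 -0.0032] rows 1.3 clock 3.125 w [ 0.1  0.5 -0.1] q [-0.05  0.01 -0.42  1.14 -0.    1.49]
```

View pics/c2.png

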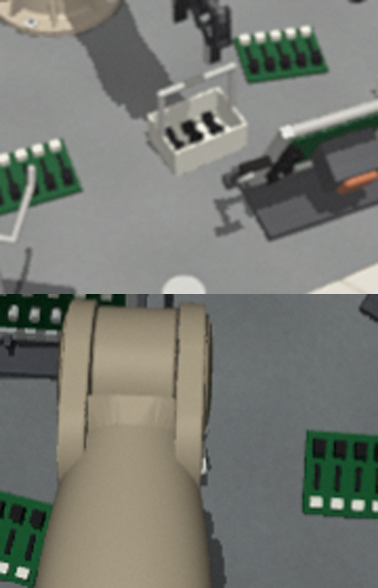

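The gripper is over the bail: the fingertips are near crop (205,55) and the bar at (197,80). I'll lower it and grip.

```bash
python3 -m creep '[[0.0015,-0.001,0.04,0,0,0],[0.0015,-0.001,0.079,0,0,0],[0.0015,-0.001,0.079,0,0,0]]' && python3 -m creep '[[0,0,0,0,0,0],[0,0,0,0,0,0],[0,0,0,0,0,0],[0,0,0,0,0,0],[0,0,0,0,0,0],[0,0,0,0,0,0]]' 0 60 && python3 -m creep '[[0,0,-0.03,0,0,0],[0,0,-0.07,0,0,0],[0,0,-0.11,0,0,0],[0,0,-0.14,0,0,0],[0,0,-0.14,0,0,0]]' && python3 g.py .468 -.209 .245 -.596;  python3 - <<'E'
from h import *
s=cam("scene")
cv2.imwrite("pics/c3.png",cv2.resize(s["image"][110:300,180:380],None,fx=2,fy=2)[:,:,::-1])
E
```

```text
clock: 3.6
tcp_pos: [0.4021, 0.0609, 0.1099]
orientation: [-0.002, 0.697, 0.717, -0.001]
wrist_force: [-0.5, -0.1, 0.7]
finger_gap: 0.0849
grip_force: 0.0
clock: 4.35
tcp_pos: [0.4047, 0.0609, 0.1113]
orientation: [0.001, 0.697, 0.717, 0.0]
wrist_force: [1.6, -1.8, 2.8]
finger_gap: 0.0082
grip_force: 58.6
clock: 4.97
tcp_pos: [0.4048, 0.0611, 0.2521]
orientation: [0.001, 0.697, 0.717, 0.001]
wrist_force: [0.0, -0.3, -2.8]
finger_gap: 0.0079
grip_force: 58.9
shift [-0.2719  0.0551  0.0073] rotvec [ 0.0029 -0.0008  0.6256] rows 4.4 clock 4.975 w [ 0.  -0.3 -2.8] q [-0.05 -0.02 -0.29  1.29  0.    1.49]
```

View pics/c3.png

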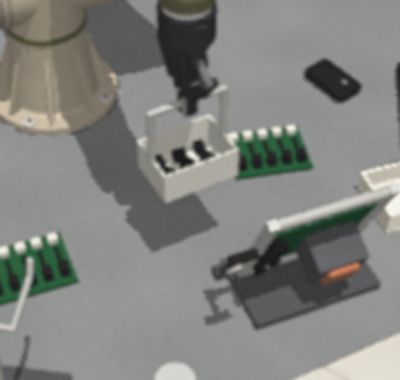

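The basket hangs level from the fingers at crop (190,160). Next is the carry to the front of the prongs.

```bash
python3 -m creep '[[-0.04,0.008,0,0,0,0.1],[-0.09,0.018,0,0,0,0.22],[-0.14,0.028,0,0,0,0.33],[-0.19,0.039,0,0,0,0.44],[-0.235,0.048,0,0,0,0.54],[-0.26,0.053,0,0,0,0.6],[-0.272,0.055,0,0,0,0.626],[-0.272,0.055,0,0,0,0.626]]' && python3 g.py .540 -.258 .245 -.596;  python3 - <<'E'
from h import *
s=cam("scene");t=cam("top")
a=np.hstack([cv2.resize(s["image"][150:350,110:310],None,fx=2,fy=2),cv2.resize(t["image"][120:320,280:480],None,fx=2,fy=2)])
cv2.imwrite("pics/c4.png",a[:,:,::-1])
X=np.array([.592,-.2935]);ex=np.array([.828,-.561]);ey=np.array([.561,.828])
pt=lambda a,b,z:[*(X+a*ex+b*ey),z]
print(proj(s,[pt(-.088,.034,.23),pt(-.088,-.034,.23)]),proj(t,[pt(-.088,.034,.23),pt(-.088,-.034,.23)]))
E
```

```text
clock: 6.02
tcp_pos: [0.4666, -0.2087, 0.25]
orientation: [-0.001, 0.884, 0.468, -0.0]
wrist_force: [-0.6, 0.6, -3.3]
finger_gap: 0.0077
grip_force: 58.9
shift [0.0004 0.0884 0.0049] rotvec [-0.0019 -0.0003 -0.0002] rows 1.4 clock 6.025 w [-0.6  0.6 -3.3] q [-0.58  0.19 -0.08  1.31  0.    1.59]
[[194.24775517 239.58120804]
 [166.77986757 236.63183956]] [[387.03051554 190.30532463]
 [413.50841318 206.97228355]]
```

View pics/c4.png

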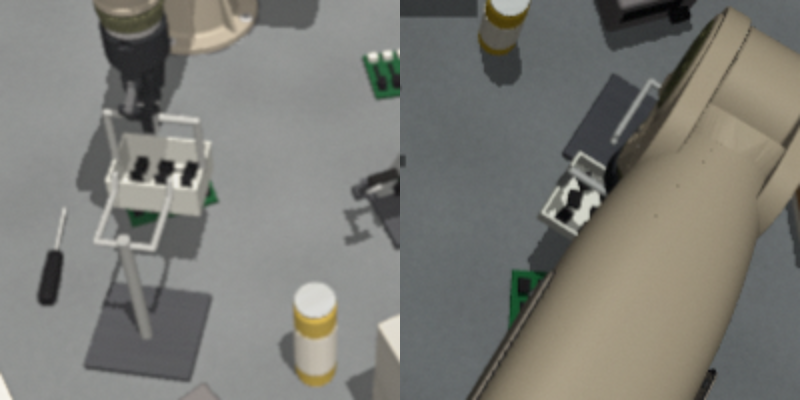

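The basket is lined up with the prongs: the bar at crop (152,119) sits in front of the tips at (115,175) and (170,180), and the hook model reprojects within 1 px. Next I'll slide it in, lower it, and check before releasing.

```bash
python3 -m creep '[[0,0.03,0,0,0,0],[0,0.06,0,0,0,0],[0,0.08,0,0,0,0],[0,0.088,0,0,0,0],[0,0.088,0,0,0,0],[0,0.088,0.02,0,0,0],[0,0.088,0.035,0,0,0],[0,0.088,0.042,0,0,0]]' && python3 -m creep '[[0,0,0.004,0,0,0],[0,0,0.007,0,0,0],[0,0,0.008,0,0,0],[0,0,0.008,0,0,0]]' && python3 g.py .540 -.258 .2 -.596;  python3 - <<'E'
from h import *
s=cam("scene");t=cam("top")
a=np.hstack([cv2.resize(s["image"][180:350,110:310],None,fx=2,fy=2),cv2.resize(t["image"][120:290,280:480],None,fx=2,fy=2)])
cv2.imwrite("pics/c5.png",a[:,:,::-1])
E
```

```text
clock: 7.12
tcp_pos: [0.5388, -0.2578, 0.2079]
orientation: [-0.001, 0.884, 0.468, -0.0]
wrist_force: [0.2, 0.7, -1.5]
finger_gap: 0.0079
grip_force: 58.9
clock: 7.62
tcp_pos: [0.5399, -0.2588, 0.2011]
orientation: [0.0, 0.884, 0.468, 0.0]
wrist_force: [-0.8, -0.5, -1.8]
finger_gap: 0.0076
grip_force: 58.9
shift [ 0.0007 -0.0003  0.0011] rotvec [ 0.0005  0.0001 -0.0005] rows 0.0 clock 7.625 w [-0.8 -0.5 -1.8] q [-0.58  0.37  0.05  1.25 -0.    1.59]
```

View pics/c5.png

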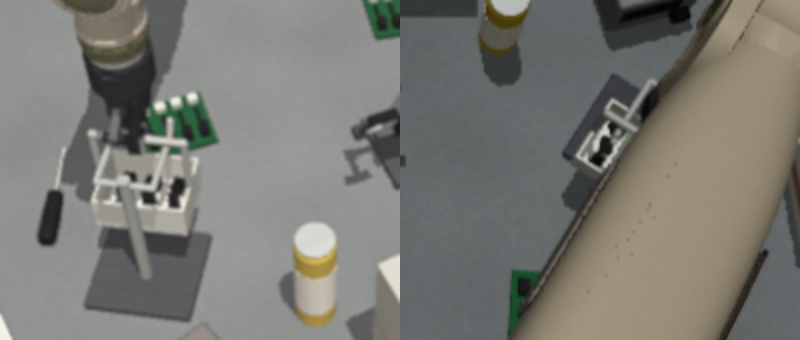

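The bar lies across both prongs (crop (140,140)), between the post (125,185) and the tips. I'll lower it a little further to seat it.

```bash
python3 -m creep '[[0,0,0.002,0,0,0],[0,0,0.003,0,0,0],[0,0,0.003,0,0,0],[0,0,0.003,0,0,0]]' | grep -E "tcp|wrist"; python3 -m creep '[[0,0,0.001,0,0,0],[0,0,0.001,0,0,0]]' | grep -E "tcp|wrist"
```

```text
tcp_pos: [0.5401, -0.2589, 0.1995]
wrist_force: [-1.2, 0.4, 6.2]
tcp_pos: [0.5401, -0.2589, 0.1994]
wrist_force: [-3.8, 2.3, 10.4]
```

Seated: the force is pushing up. I'll open partially and retreat straight up.

```bash
python3 -m creep '[[0,0,-0.003,0,0,0],[0,0,-0.003,0,0,0],[0,0,-0.003,0,0,0],[0,0,-0.003,0,0,0]]' 0.032 && python3 -m creep '[[0,0,-0.02,0,0,0],[0,0,-0.05,0,0,0],[0,0,-0.1,0,0,0],[0,0,-0.12,0,0,0],[0,0,-0.12,0,0,0]]' && python3 g.py .45 -.03 .32 -.075;  python3 - <<'E'
from h import *
s=cam("scene");t=cam("top")
for l in ("basket","rail","kick_foot","kickstand"):
    for n,p in(("s",s),("t",t)):
        for d in nets.outline_of(l,p)[:1]:
            r=cv2.minAreaRect(np.argwhere(d["region"])[:,::-1].astype(np.float32));print(l,n,round(d["confidence"],2),np.round(r[0],1),np.round(r[1],1),round(r[2]))
a=np.hstack([cv2.resize(s["image"][180:350,110:310],None,fx=2,fy=2),cv2.resize(s["image"][200:285,280:380],None,fx=4,fy=4)])
cv2.imwrite("pics/c6.png",a[:,:,::-1])
E
```

```text
clock: 8.98
tcp_pos: [0.5397, -0.2586, 0.1995]
orientation: [-0.0, 0.884, 0.468, -0.0]
wrist_force: [-0.1, 0.0, -0.3]
finger_gap: 0.032
grip_force: 0.0
clock: 9.6
tcp_pos: [0.5405, -0.2591, 0.3215]
orientation: [0.002, 0.884, 0.468, 0.001]
wrist_force: [0.3, 0.0, 0.6]
finger_gap: 0.0322
grip_force: 0.0
shift [ 0.1387 -0.2036  0.0007] rotvec [ 0.0036  0.0009 -0.5215] rows 3.9 clock 9.6 w [0.3 0.  0.6] q [-0.58  0.36  0.33  1.54 -0.    1.59]
basket s 0.76 [181.6 271.5] [57.1 47.3] 5
basket t 0.86 [384.1 191.9] [22.2 38.6] 34
rail s 0.86 [347.2 213.7] [ 6.4 57.6] 72
rail t 0.65 [212.1 161.1] [74.2  7.4] 3
kick_foot s 0.58 [297.1 241.2] [ 7.6 25.1] 61
kick_foot t 0.69 [271. 184.] [46. 16.] 90
kickstand s 0.58 [297.6 240.8] [ 7.4 25.5] 62
kickstand t 0.83 [270.5 185.5] [47. 15.] 90
```

View pics/c6.png

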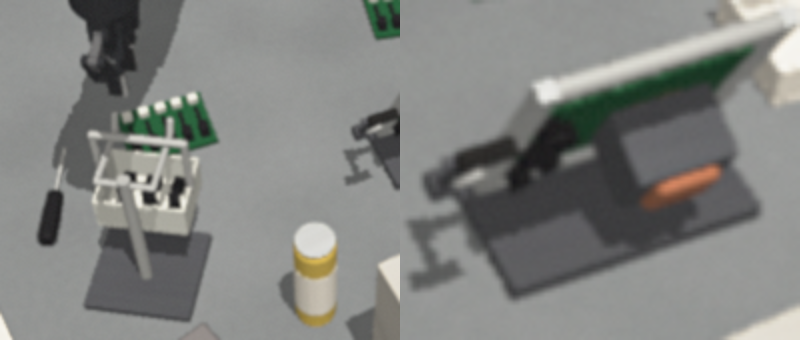

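The basket now hangs free on both prongs (bar at crop (140,140)). Next I'll check the frame model against the foot pixels.

```bash
cat > f.py <<'E'
from h import *
mid=np.array([.6177,.1679]);yaw=-.075
ex=np.array([np.cos(yaw),np.sin(yaw)]);ey=np.array([-ex[1],ex[0]])
H=mid-.2*np.sin(.42)*ex
W=lambda x,y,z:np.array([*(H+x*ex+y*ey),z])
def fr(u,v,t,y): return W(u*np.cos(t)+v*np.sin(t),y,.03+v*np.cos(t)-u*np.sin(t))
def foot(q,t,dy=0):
    th=q-.15-t;p=np.array([.044*np.sin(t),.03+.044*np.cos(t)])
    return W(p[0]-.13*np.sin(th),-.13+dy,p[1]+.13*np.cos(th))
E
python3 - <<'E'
from f import *
s=cam("scene");t=cam("top")
pts=[foot(0,.42,-.02),foot(0,.42,.02),fr(0,.2,.42,-.086),fr(0,.2,.42,.086),W(-.045,-.1,.016),W(-.045,.1,.016),W(.085,-.1,.016)]
print(np.round(pts,3));print(np.hstack([proj(s,pts),proj(t,pts)]).round(1))
print(foot(0,.42,-.003))
E
python3 g.py .675 -.06 .3 -.075
```

```text
[[0.613 0.018 0.18 ]
 [0.616 0.058 0.18 ]
 [0.611 0.082 0.213]
 [0.624 0.254 0.213]
 [0.484 0.078 0.016]
 [0.499 0.277 0.016]
 [0.614 0.068 0.016]]
[[294.2 241.3 280.  164.6]
 [308.5 236.7 262.7 163.6]
 [316.7 223.7 251.5 162.1]
 [376.  205.4 175.2 157.7]
 [290.  239.7 257.1 230.1]
 [349.8 220.9 179.2 225.5]
 [308.3 272.7 260.4 180.7]]
[0.6142575  0.03478373 0.17962304]
shift [0.2403 0.0004 0.0197] rotvec [-2.000e-04  0.000e+00 -5.215e-01] rows 3.9 clock 10.2 w [0.4 0.2 0.6] q [-0.58  0.36  0.32  1.54 -0.    1.59]
```

The foot model matches (top columns 263–280, row 164). I'll move the closed fingers behind the foot.

```bash
python3 g.py .661 .031 .3 -.075; python3 -m creep '[[0.05,0,0,0,0,-0.1],[0.1,0,0,0,0,-0.2],[0.15,0,0,0,0,-0.3],[0.2,0,0.01,0,0,-0.4],[0.24,0,0.02,0,0,-0.52],[0.24,0,0.02,0,0,-0.52],[0.24,0,0.02,0,0,-0.52]]' 0 30 && python3 g.py .661 .031 .165 -.075
```

```text
shift [ 0.3077 -0.0623  0.0197] rotvec [-2.000e-04  0.000e+00 -5.215e-01] rows 5.0 clock 10.2 w [0.4 0.2 0.6] q [-0.58  0.36  0.32  1.54 -0.    1.59]
clock: 11.08
tcp_pos: [0.6744, -0.0602, 0.2998]
orientation: [0.0, 0.734, 0.679, -0.0]
wrist_force: [-0.3, -1.0, 0.4]
finger_gap: -0.0001
grip_force: 0.0
shift [ 0.09   -0.0203  0.1347] rotvec [-0.0004  0.0005 -0.002 ] rows 2.6 clock 11.075 w [-0.3 -1.   0.4] q [-0.21  0.53  0.55  1.58 -0.    1.44]
```

```bash
python3 -m creep '[[0.045,-0.01,0,0,0,0],[0.09,-0.02,0,0,0,0],[0.09,-0.02,0.03,0,0,0],[0.09,-0.02,0.08,0,0,0],[0.09,-0.02,0.12,0,0,0],[0.09,-0.02,0.135,0,0,0],[0.09,-0.02,0.135,0,0,0]]' && python3 -m creep '[[0,-0.02,0,0,0,0],[0,-0.04,0,0,0,0],[0,-0.06,0,0,0,0],[0,-0.08,0,0,0,0],[0,-0.1,0,0,0,0],[0,-0.12,0,0,0,0],[0,-0.13,0,0,0,0],[0,-0.14,0,0,0,0]]' && python3 -m creep '[[0,-0.01,0,0,0,0],[0,-0.02,0,0,0,0],[0,-0.03,0,0,0,0],[0,-0.03,0,0,0,0],[0,-0.03,0,0,0,0]]'
python3 - <<'E'
from f import *
s=cam("scene")
cv2.imwrite("pics/c7.png",cv2.resize(s["image"][150:290,220:400],None,fx=3,fy=3)[:,:,::-1])
E
```

```text
clock: 11.95
tcp_pos: [0.6611, 0.0302, 0.1649]
orientation: [-0.0, 0.734, 0.679, -0.0]
wrist_force: [-0.5, -0.2, 0.7]
finger_gap: -0.0
grip_force: 0.0
clock: 12.95
tcp_pos: [0.5228, 0.0416, 0.1664]
orientation: [0.001, 0.734, 0.679, 0.001]
wrist_force: [0.6, 0.6, 0.5]
finger_gap: 0.0003
grip_force: 0.0
clock: 13.58
tcp_pos: [0.4923, 0.0442, 0.1649]
orientation: [0.0, 0.734, 0.68, 0.0]
wrist_force: [-0.5, 0.9, -0.2]
finger_gap: 0.0002
grip_force: 0.0
```

View pics/c7.png

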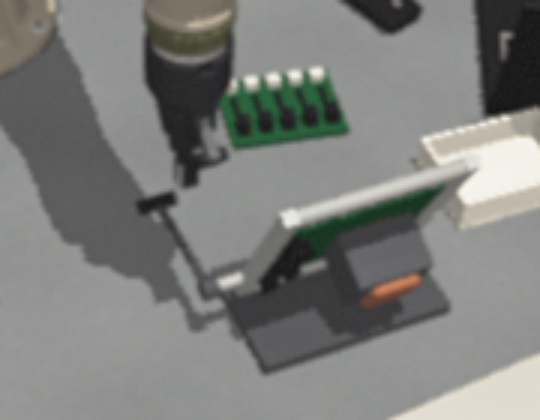

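The kickstand has swung forward and its foot is at scene pixel (272,218). I'll compare that with the model to see how far down it is.

```bash
python3 - <<'E'
from f import *
s=cam("scene")
for q in (1.2,1.6,1.9,2.1,2.24): print(q,foot(q,.42).round(3),proj(s,foot(q,.42))[0].round(1))
for l in("kick_foot","kickstand"):
  for d in nets.outline_of(l,s)[:1]: print(l,d["confidence"],d["box"])
print(fr(0,.2,.42,0),fr(0,.2,.0,0))
E
python3 g.py .6177 .168 .28 -.075
```

```text
1.2 [0.468 0.049 0.175] [279.4 201.8]
1.6 [0.433 0.051 0.137] [274.6 203.1]
1.9 [0.419 0.052 0.101] [272.6 208.3]
2.1 [0.415 0.053 0.075] [272.2 213.5]
2.24 [0.416 0.053 0.057] [272.3 217.8]
kick_foot 0.58 [270.8, 215.5, 293.4, 249.0]
kickstand 0.62 [270.8, 212.4, 291.8, 250.3]
[0.6177     0.1679     0.21261779] [0.53637717 0.17401067 0.23      ]
shift [ 0.1331  0.1156 -0.1152] rotvec [ 0.0001  0.0001 -0.0016] rows 3.4 clock 13.775 w [-0.6  0.2  0.5] q [-0.07  0.19 -0.28  1.1  -0.    1.57]
```

The foot matches q = 2.24, so the kickstand is fully down. On to the rail.

```bash
python3 -m creep '[[0,0,-0.06,0,0,0],[0,0,-0.115,0,0,0],[0.04,0.04,-0.115,0,0,0],[0.08,0.075,-0.115,0,0,0],[0.115,0.105,-0.115,0,0,0],[0.133,0.116,-0.115,0,0,0],[0.133,0.116,-0.115,0,0,0],[0.133,0.116,-0.115,0,0,0]]' 0.065 && python3 g.py .6177 .168 .196 -.075;python3 - <<'E'
from f import *
s=cam("scene")
cv2.imwrite("pics/c8.png",cv2.resize(s["image"][120:290,250:430],None,fx=3,fy=3)[:,:,::-1])
E
```

```text
clock: 14.78
tcp_pos: [0.6175, 0.1675, 0.2796]
orientation: [-0.0, 0.734, 0.679, -0.0]
wrist_force: [0.2, -1.2, 0.5]
finger_gap: 0.0648
grip_force: 0.0
shift [0.0006 0.0003 0.0836] rotvec [-0.0007  0.0005 -0.0017] rows 1.3 clock 14.775 w [ 0.2 -1.2  0.5] q [ 0.14  0.44  0.35  1.48 -0.    1.79]
```

View pics/c8.png

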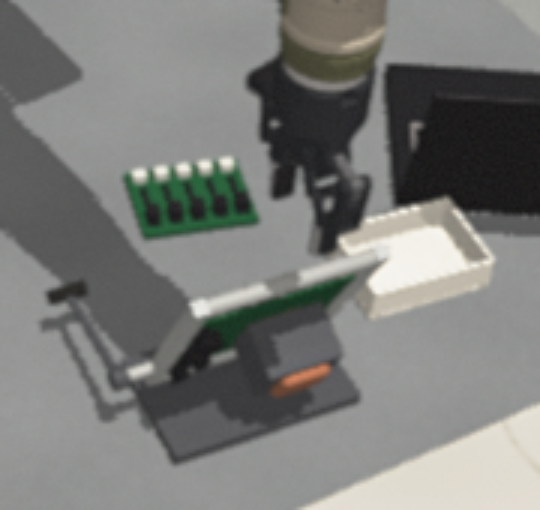

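The open fingers are above the middle of the rail (rail crop (200,305)–(385,255), fingers at (285–340,190–250)). I'll lower them and grip.

```bash
python3 -m creep '[[0,0,0.03,0,0,0],[0,0,0.06,0,0,0],[0,0,0.084,0,0,0],[0,0,0.084,0,0,0],[0,0,0.084,0,0,0]]' && python3 -m creep '[[0,0,0,0,0,0],[0,0,0,0,0,0],[0,0,0,0,0,0],[0,0,0,0,0,0],[0,0,0,0,0,0],[0,0,0,0,0,0]]' 0 40; python3 g.py .5404 .1737 .213 -.075
```

```text
clock: 15.45
tcp_pos: [0.6181, 0.1674, 0.1973]
orientation: [0.001, 0.734, 0.679, 0.001]
wrist_force: [-0.0, -0.8, 0.1]
finger_gap: 0.0649
grip_force: 0.0
clock: 16.2
tcp_pos: [0.6148, 0.1682, 0.1959]
orientation: [-0.002, 0.733, 0.68, -0.002]
wrist_force: [-8.5, 0.4, 5.0]
finger_gap: 0.0146
grip_force: 39.1
shift [-0.0002 -0.0747 -0.0167] rotvec [-0.0054  0.0004 -0.0007] rows 1.2 clock 16.2 w [-8.5  0.4  5. ] q [0.14 0.45 0.16 1.29 0.   1.79]
```

```bash
python3 -m creep '[[0,-0.009,-0.004,0,0,0],[0,-0.019,-0.0072,0,0,0],[0,-0.028,-0.01,0,0,0],[0,-0.038,-0.0125,0,0,0],[0,-0.048,-0.0145,0,0,0],[0,-0.058,-0.016,0,0,0],[0,-0.068,-0.017,0,0,0],[0,-0.077,-0.0174,0,0,0]]' && python3 -m creep '[[0,0,0,0,0,0],[0,0,0,0,0,0],[0,0,0,0,0,0],[0,0,0,0,0,0]]';python3 - <<'E'
from f import *
s=cam("scene");t=cam("top")
for n,p in(("s",s),("t",t)):
  for l in("kick_foot","rail"):
    for d in nets.outline_of(l,p)[:1]: print(n,l,d["confidence"],np.round(d["box"]))
for tt in(0,.05): print(proj(s,[foot(2.24,tt),fr(0,.2,tt,-.086),fr(0,.2,tt,.086)]).round(1))
cv2.imwrite("pics/c9.png",cv2.resize(s["image"][140:350,110:420],None,fx=2.5,fy=2.5)[:,:,::-1])
E
```

```text
clock: 17.2
tcp_pos: [0.5403, 0.1736, 0.2133]
orientation: [0.0, 0.734, 0.679, -0.0]
wrist_force: [2.0, -1.5, -7.6]
finger_gap: 0.0147
grip_force: 39.2
clock: 17.7
tcp_pos: [0.5414, 0.1735, 0.2133]
orientation: [0.0, 0.734, 0.679, -0.0]
wrist_force: [1.0, -4.2, -6.4]
finger_gap: 0.0143
grip_force: 39.6
s kick_foot 0.5 [269. 223. 296. 244.]
s rail 0.47 [307. 181. 361. 199.]
t kick_foot 0.59 [258. 208. 272. 267.]
t rail 0.66 [218. 188. 247. 196.]
[[272.1 228. ]
 [303.7 197.6]
 [361.8 180.7]]
[[272.  226.6]
 [305.3 200.2]
 [363.6 183.1]]
```

View pics/c9.png

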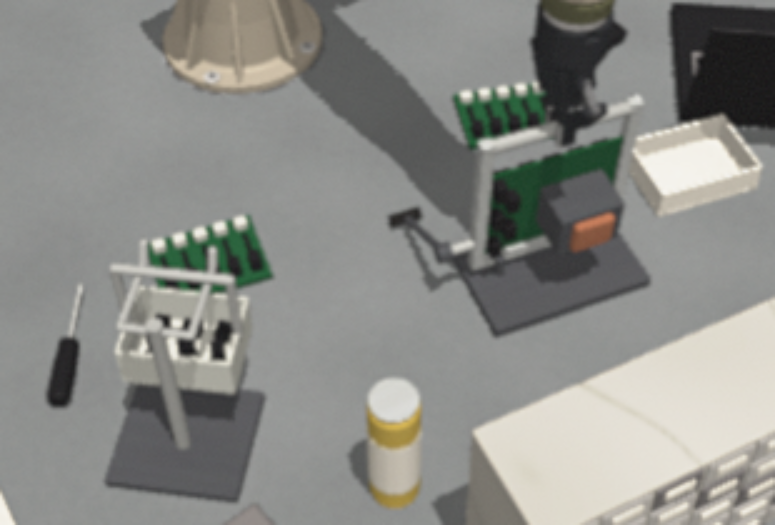

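The frame is upright in the grip (rail ends at crop (480,145) and (640,100), matching a tilt of 0 to 0.05). The kickstand is down (foot at (405,217)) and the basket still hangs on both prongs at (175,275). Handing in.

```bash
python3 -c "from workcell import env; print(env.hand_in())"
```

```text
the job is handed in; nothing more can be done
None
```

I handed the job in at about 18 s: the basket hangs by its handle on both prongs and is let go, the kickstand is fully down, and the frame is held upright by its top rail; the hand-in returned no verdict.

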